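# Strip the push-fit stop end off a copper tail

### The arm

A 7-joint arm with a two-finger parallel gripper is mounted at the origin on the work surface. World frame = base frame: x ahead of the robot, y to its left, z up, the work surface at z = 0. Lengths are in m, angles in rad, forces in N, time in s.
With the tool pointing down it reaches from about 0.425 to 0.875 m from the base axis. Payload 4.7 kg.
Tool frame: the origin (TCP) lies at the very end of the fingers, on their centre line; the grasp point (between the pads) lies 19 mm behind it; z points along the fingers, y is the line along which they close (so a half turn about z gives the same grasp; the last joint's range is limited). The gripper opens to 87 mm and grips with 3 to 60 N. Pads are 19 mm wide; open, the fingers measure 117 mm over their backs; the gripper's body (75 mm by 190 mm) begins 51 mm behind the grasp point.
Start: joints at [1.316, 0.321, -0.07, 1.45, 0.023, 1.371, -0.057], TCP at [0.173, -0.627, 0.223] pointing down, gripper open.
Joint ranges: [-2.86, 2.86], [-0.3, 2.09], [-1.38, 1.24], [0.06, 2.45], [-1.56, 4.7], [0.09, 2.05], [-2.69, 2.69]. Speed limits (rad/s): [2.57, 2.57, 3.14, 3.14, 3.14, 3.14, 3.14].

### API

Orientations are given as a 3x3 rotation matrix whose columns are the frame's x, y, z axes.
In Python, from plant import * gives the robot as it stands. The module is installed in compiled form; this text tells all that it offers.
- The arm moves only by the tool servo_tool, never from a script. Its arguments are lists of equal length, an entry for each row: "delta_pos": the shift along the tool's x, y, z in cm, a list of three; "dr": the turn, a rotation vector about the tool's x, y, z in rad, a list of three; "gripper": the finger opening in cm, from 0 to 8.7. In form: {"delta_pos": [[tx, ty, tz], ...], "dr": [[ax, ay, az], ...], "gripper": [gripper, ...]}. A call has 1 to 10 rows; each row shifts and turns the commanded pose from where the row before left it, along the tool's axes as they then stand; what a row does not reach is not made up. A row lasts 1/8 s, in which the tool goes at most 62.5 mm and 10.7 degrees, less where a joint would pass 70% of its speed; a pose out of reach is approached as far as the arm can. A call with a gripper value outside its range is refused whole. The fingers move at their own pace and stop on an object; "grip_force" is the grip in N (left out, the last holds). Time passes only in rows, so rows that do not move let the fingers close. It gives the time, the measured TCP pose, the force, the opening and the grip force at its end, in the units of the state.
- state(): the state, without advancing time (a new reading comes with each control period).
- camera(name): name is "scene" or "top"; returns a dict with "img" (480x640x3 uint8, blue, green, red), "vertical_fov" (degrees; the focal length in pixels is half the picture's height over the tangent of half this angle, whatever the lens; pixels are square), "cx", "cy" (the principal point, pixels), "position" and "attitude" of the camera in the world. Camera axes: x right, y up, looking along -z (the intrinsics and any distortion apply to the point x, -y, -z); pixel columns grow to the right and rows downward; lengths in m; the calibration is good to about 2 mm. A picture is of the moment at which its call begins. There is no depth.
- finish_job(): hands the job in; it is judged then, once.
The state is a dict: "clock": time; "q": joint angles; "joint_velocities": joint speeds; "tau": joint torques, N m; "tool_pos": TCP position; "ee_rot": TCP orientation; "ft_force": force on the tool from outside, world axes, zero at the start; "torque": the same for the moment, N m; "width": finger opening in m; "grip_force": force on a finger pad.
Only numpy, scipy, OpenCV 4.12 (cv2) and the standard library are available. Lean on these libraries where they do the work, as an engineer would, in place of code of your own. Each camera call takes 0.05 s, during which the arm holds its last target. There are 200 camera calls.

### The job

A copper tail is clamped in the vice, capped with a white push-fit stop end whose collet is held by a horseshoe locking clip. Lift the clip off and put it in the round steel dish, then squeeze the collet ring in towards the stop end and, keeping it pressed in, draw the stop end straight off the pipe and put it in the rectangular parts tray. Leave the other things on the table where they are.

Things in the scene. Friction and masses are not known exactly. Their poses are not given: they have to be found in the camera images.
- vice: Fixed bench vice gripping a level copper pipe, 22 mm outside. Origin on the table under the jaws' middle; z up; +x runs along the pipe to its capped end, the way the stop end comes off. Pipe axis: vice y = 0, 100 mm high. Jaws end at x = 35 mm and are 119 mm high; only the valve lever, beyond x = -47 mm, is higher (134 mm). Screw handle at y = -112 to -128 mm, 63 mm high.
- pipe_end (a point): Centre of the copper pipe's end, on its axis 100 mm above the table, at vice x = 122.5 mm; at the start it is hidden 27 mm deep inside the stop end. The pipe is bare from the jaws (vice x = 35 mm) to the collet ring's face (88 mm).
- stop_end: White plastic push-fit cap on the pipe's end, 60 g. Origin on its axis in its flat mouth face (vice x = 95.5 mm at the start); +x along the axis to its closed end, as the vice's +x; z up. Ribbed nut, 42 mm across, from x = 0 to 28 mm, then a plain cap, 37 mm across, to the flat closed end at x = 46 mm. It has 2 mm of play along the pipe; its teeth hold it there unless the collet is pressed in.
- collet (a joint): How far the collet ring is pressed into the stop end, in m: 0 out, 0.0035 fully in. The spring needs 4 N to start and 9 N fully in. Beyond 0.0022 the teeth let go of the pipe; they bite again when it is let out. With the clip in the gap it moves at most 0.5 mm.
- collet_face (a point): Centre, on the axis, of the outer face (looking to the vice) of the grey collet ring, a flange 35 mm across and 4 mm thick, standing 6 mm out from the pipe all round, 7.5 mm before the mouth. From this face to the closed end: 53.5 mm (50 pressed). Both can be squeezed from above, one fingertip just over the pipe on this face, the other on the closed end.
- clip: Grey plastic horseshoe clip, 3 mm thick, 12 g, astride the collet's 27 mm neck in the 3.5 mm gap between flange and nut, legs down, tab up. Origin on the neck's axis; x its thickness, along the pipe; z up. 39 mm wide (y), legs down to z = -12 mm; pull tab 16 mm wide in y, 6 mm thick in x, from z = 21.5 to 37 mm, above the nut's top (21 mm). It lifts straight up.
- tray: Grey plastic parts tray, open on top, fixed, outside 150 (x) x 115 (y) x 32 mm high, walls and floor 3 mm. Origin on the table under its centre.
- dish: Round brushed-steel parts dish, open on top, fixed, 110 mm across the rim, about 100 mm across the floor, 26 mm high, floor 3 mm. Origin on the table under its centre.
- aerosol: Bystander: upright spray can, 66 mm across, 197 mm high.
- oil_can: Bystander: small upright oil can, 38 mm across, 113 mm high.
- watch: Bystander: steel wrist watch lying flat, 160 mm long, 11 mm high.
- spectacles: Bystander: reading spectacles standing on their frame, arms open, 135 x 135 mm, 45 mm high.
- screwdriver: Bystander: screwdriver lying, 170 mm long, 26 mm high.
- pipe_slice: Bystander: C-shaped aluminium pipe cutter lying flat, 53 mm across, 20 mm high.
- elbow: Bystander: small white push-fit elbow lying, each arm 46 mm long, 33 mm high.
Mind the look-alikes: they are no part of the job. What is shaped like the stop_end but red is not meant.

How it is judged:
On the way, in this order (a step that is already met when the one before it is completed fails the run):
1. the locking clip is lifted clear of the stop end, which stays on the pipe (distance between clip and stop_end above 0.05 m and x of stop_end in the frame of vice below 0.0995 m), for 0.1 s.
2. the stop end slides along the pipe, still in line with it, with its collet pressed in (value of joint collet above 0.002 m and x of stop_end in the frame of vice between 0.1005 and 0.1195 m and y of stop_end in the frame of vice between -0.004 and 0.004 m and z of stop_end in the frame of vice between 0.095 and 0.105 m).
At the end, for the whole second after the job is handed in: The clip lies in the round dish (its origin within 45 mm of the dish's axis and under 35 mm high) and the stop end lies in the tray (the centre of its mouth inside the tray's walls and under 45 mm high), both at rest (horizontal distance between clip and dish below 0.045 m and height (world z) of clip below 0.035 m and linear speed of each of clip, stop_end below 0.02 m/s and x of stop_end in the frame of tray between -0.07 and 0.07 m and y of stop_end in the frame of tray between -0.054 and 0.054 m and height (world z) of stop_end below 0.045 m); the robot touches nothing.
It fails at once if a bystander is pushed more than 3 cm from its place or knocked over (distance of any of aerosol, oil_can, watch, spectacles, screwdriver, pipe_slice, elbow from where it was at the start of the episode above 0.03 m or angle between any of aerosol, oil_can, spectacles's own z axis and vertical above 0.7 rad).
It also fails if it takes over 67 s, if anything falls off the work surface, if the arm or the gripper's body presses on something with over 40 N, if the wrist force passes 120 N, or if a joint passes its speed limit or range.

## Working session

There is one attempt and no reset: what is moved stays moved. The work goes in short steps, Python scripts to look and compute and a tool call to move; the robot and the scene stay as the last step left them, time stands still between calls to the robot, and variables do not carry over. Pictures are saved under pics/ and viewed, at most 10 in all, crops included, and the job is handed in when it is done.

Besides the shell and the picture viewer there is one more tool, called after ">>>" as name(argument=value, ...) on one line, values as JSON. servo_tool: Moves the arm, as the interface text tells. Its arguments: {"type":"object","properties":{"delta_pos":{"type":"array","items":{"type":"array","items":{"type":"number"}}},"dr":{"type":"array","items":{"type":"array","items":{"type":"number"}}},"gripper":{"type":"array","items":{"type":"number"}},"grip_force":{"type":"number"}},"required":["delta_pos","dr","gripper"]}

```bash
mkdir -p pics
cat > h.py <<'E'
from plant import *
import numpy as np, cv2
def K(c):
    f=240/np.tan(np.radians(c["vertical_fov"])/2); return np.array([[f,0,c["cx"]],[0,f,c["cy"]],[0,0,1.]])
def ray(c,u,v):
    k=K(c); d=np.array([(u-k[0,2])/k[0,0],-(v-k[1,2])/k[1,1],-1.]); R=np.array(c["attitude"]); return np.array(c["position"]),R@(d/np.linalg.norm(d))
def onz(c,u,v,z):
    p,d=ray(c,u,v); return p+d*(z-p[2])/d[2]
def proj(c,P):
    k=K(c); q=np.array(c["attitude"]).T@(np.array(P)-np.array(c["position"])); return np.array([k[0,2]-k[0,0]*q[0]/q[2], k[1,2]+k[1,1]*q[1]/q[2]])
def tri(c1,a,c2,b):
    p,d=ray(c1,*a); q,e=ray(c2,*b); s,t=np.linalg.lstsq(np.c_[d,-e],q-p,rcond=None)[0]; x,y=p+s*d,q+t*e
    return (x+y)/2,np.linalg.norm(x-y)
E
python3 - <<'E'
from h import *
for n in("scene","top"):
    c=camera(n); cv2.imwrite(f"pics/{n}0.png",c["img"]); print(n,{k:v for k,v in c.items() if k!="img"})
s=state(); print(s)
E
```

```text
scene {'vertical_fov': 49.4674375224141, 'cx': 319.77216591707725, 'cy': 243.6928311416251, 'position': array([1.10909347, 0.37052191, 0.75819803]), 'attitude': array([[-0.51426208, -0.63303365,  0.57862156],
       [ 0.85741783, -0.39460547,  0.33033497],
       [ 0.01921408,  0.66599919,  0.74570497]])}
top {'vertical_fov': 44.35420363540848, 'cx': 325.1356285954969, 'cy': 229.0380182474174, 'position': array([0.43138303, 0.07307752, 1.14899516]), 'attitude': array([[-2.12670138e-02,  9.91426035e-01, -1.28926846e-01],
       [-9.99773767e-01, -2.10430553e-02,  3.09919682e-03],
       [ 3.59609683e-04,  1.28963589e-01,  9.91649264e-01]])}
{'clock': 0.1, 'q': array([ 1.31607639,  0.32174702, -0.07008334,  1.45154402,  0.02260782,
        1.3707895 , -0.05687974]), 'joint_velocities': array([-1.25321457e-03, -2.21153787e-03, -2.18903798e-03, -2.86922471e-03,
        2.12201214e-03,  7.77251577e-05, -2.73376204e-04]), 'tau': array([ 5.95276979e-04, -4.92570841e+01, -4.05461323e-01, -3.13399136e+01,
       -6.41982467e-02,  3.94952728e-02,  7.99754571e-05]), 'tool_pos': array([ 0.17245637, -0.62619851,  0.22157659]), 'ee_rot': array([[ 9.64072164e-01,  2.65639913e-01, -5.47843086e-04],
       [ 2.65640459e-01, -9.64070824e-01,  1.61046933e-03],
       [-1.00354601e-04, -1.69813794e-03, -9.99998553e-01]]), 'ft_force': array([-0.35993231, -0.90369557,  0.14554818]), 'torque': array([ 0.00394836,  0.08156298, -0.02672906]), 'grip_force': 0.0, 'width': 0.087111049235502}
```

View pics/scene0.png

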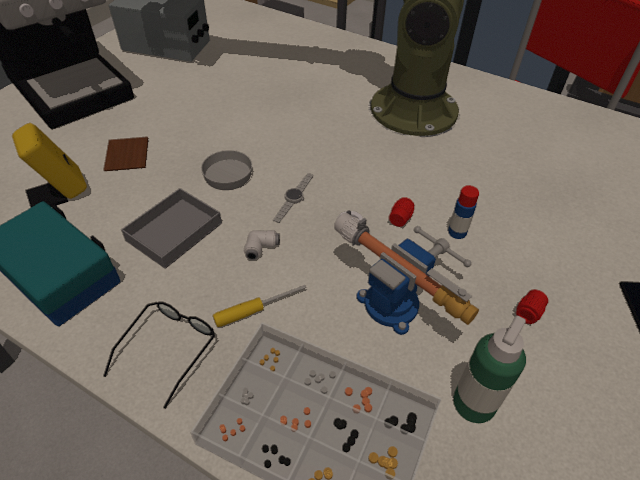

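View pics/top0.png

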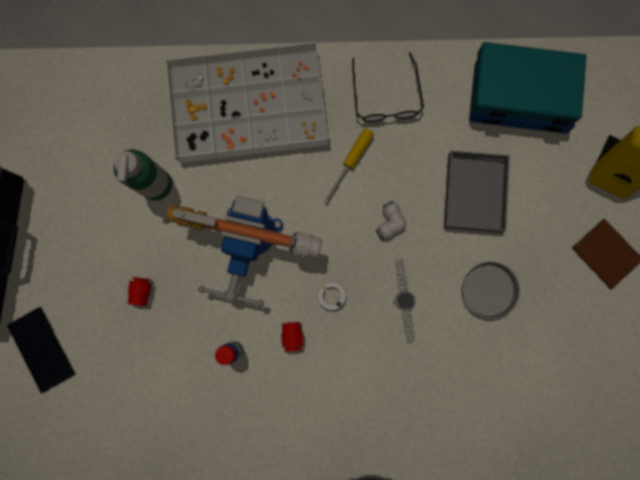

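The scene view shows the white stop end at (350,228) and the top view at (308,244). Both are on the copper pipe in the vice. Red look-alikes are at scene (402,211) and (532,306), and top (139,291) and (292,336). The white elbow is at scene (262,243) and top (391,220). The white cap on the pipe fits, so I'll enlarge both views to confirm it.

Run:
```python
import cv2,numpy as np
a=cv2.imread("pics/scene0.png")[195:275,310:390]; b=cv2.imread("pics/top0.png")[205:285,260:340]
cv2.imwrite("pics/crop0.png",np.hstack([cv2.resize(i,(400,400),interpolation=cv2.INTER_CUBIC) for i in(a,b)]))
```

```text
(no output)
```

View pics/crop0.png

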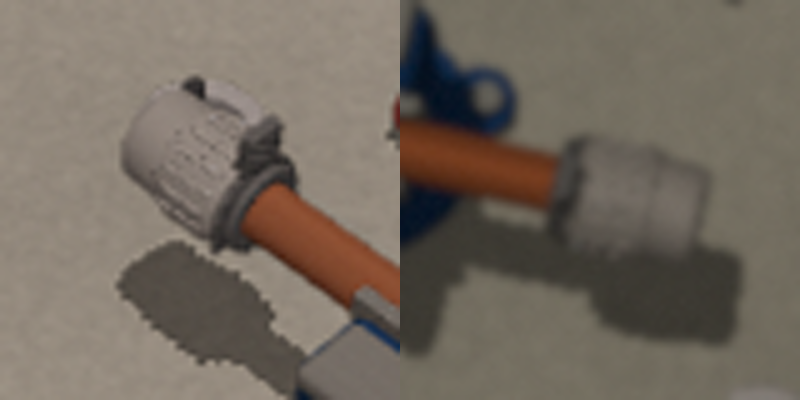

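The crop confirms it: the white ribbed cap with the grey flange and the grey clip tab on top, with the tab top near scene (362,220). Its flange-to-pipe junction is near top (291,241). The closed end is near top (321,247). Next I'll measure the pipe axis from both views, then the dish and tray.

Run:
```python
from h import *
C={};L={};E={}
for n,box in(("scene",(345,215,425,285)),("top",(205,205,300,260))):
    c=camera(n);C[n]=c;x0,y0,x1,y1=box
    h=cv2.cvtColor(c["img"],cv2.COLOR_BGR2HSV)
    m=cv2.inRange(h,(4,110,60),(14,255,255)); mm=np.zeros_like(m); mm[y0:y1,x0:x1]=m[y0:y1,x0:x1]
    k,lab,st,ce=cv2.connectedComponentsWithStats(mm); i=1+np.argmax(st[1:,4]); ys,xs=np.where(lab==i)
    # midline: per-column (middle of rows)
    p=np.c_[xs,ys].astype(float); ctr=p.mean(0); w=np.linalg.svd(p-ctr,full_matrices=False)[2]; d=w[0]; t=(p-ctr)@d; s=(p-ctr)@w[1]
    B=np.arange(t.min()+3,t.max()-3,1.5); mid=[(b,(s[abs(t-b)<1.5].min()+s[abs(t-b)<1.5].max())/2) for b in B]
    wd=[round(np.ptp(s[abs(t-b)<1.5]),1) for b in B]
    a=np.polyfit(*np.array(mid).T,1); f=lambda t,a=a:ctr+t*d+np.polyval(a,t)*w[1]
    L[n]=(f(t.min()),f(t.max())); print(n,st[i],L[n],wd[::6])
def plane(n):
    c=C[n];p,a=ray(c,*L[n][0]);_,b=ray(c,*L[n][1]); v=np.cross(a,b); return p,v/np.linalg.norm(v)
p1,n1=plane("scene");p2,n2=plane("top")
d=np.cross(n1,n2);d/=np.linalg.norm(d)
if d[1]>0:d=-d
o=np.linalg.lstsq(np.array([n1,n2,d]),np.array([n1@p1,n2@p2,d@[0.58,0,0.1]]),rcond=None)[0]
print("axis dir",d,"pt",o)
def along(n,uv):
    p,r=ray(C[n],*uv); s,t=np.linalg.lstsq(np.c_[d,-r],p-o,rcond=None)[0]; return s,o+s*d
for n in L:
    for q in L[n]: print(n,q,along(n,q))
for n,uv in(("top",(321.5,246.5)),("top",(291,241)),("scene",(362,240))): print(n,uv,along(n,uv))
np.savez("axis.npz",o=o,d=d)
# tab
print("tab on scene top z.137",onz(C["scene"],362,220,.137))
# dish, tray
for nm,ut,us in(("dish",(489.5,291),(227,165)),("tray",(476.5,192),(172,226))):
    print(nm,tri(C["top"],ut,C["scene"],us),onz(C["top"],*ut,.028),onz(C["scene"],*us,.028))
for nm,uv,z in(("watch",(405,300),.01),("elbow",(391,220),.02),("aero",(124,163),.197),("oil",(227,354),.113),("red",(292,336),.03),("ring",(332,296),.02),("teal",(527,85),.08)): print(nm,onz(C["top"],*uv,z))
```

```text
scene [358 231  67  54 730] (array([360.50945399, 234.71651968]), array([427.14055499, 279.41272495])) [np.float64(12.2), np.float64(11.6), np.float64(12.2), np.float64(5.8), np.float64(6.6), np.float64(6.6), np.float64(6.4), np.float64(6.6), np.float64(13.0)]
top [215 219  77  28 847] (array([214.97291873, 223.11095154]), array([290.20756699, 241.14960141])) [np.float64(10.0), np.float64(10.7), np.float64(10.7), np.float64(10.7), np.float64(10.7), np.float64(11.6), np.float64(11.2), np.float64(10.9)]
axis dir [-0.24971437 -0.96697314 -0.05104585] pt [0.5168634  0.01646386 0.09698317]
scene [360.50945399 234.71651968] (np.float64(-0.11636043262319906), array([0.54592027, 0.12898128, 0.10292289]))
scene [427.14055499 279.41272495] (np.float64(-0.2584205260892617), array([0.58139472, 0.26634957, 0.11017447]))
top [214.97291873 223.11095154] (np.float64(-0.2578672202411842), array([0.58125655, 0.26581454, 0.11014623]))
top [290.20756699 241.14960141] (np.float64(-0.1201627397941533), array([0.54686976, 0.132658  , 0.10311698]))
top (321.5, 246.5) (np.float64(-0.06355684084660679), array
[... 208 characters left out ...]
367714 , 0.10333413]))
tab on scene top z.137 [0.54425619 0.1279254  0.137     ]
dish (array([ 0.45256616, -0.23992927,  0.02769003]), np.float64(0.0014677878350121104)) [ 0.45218675 -0.23918526  0.028     ] [ 0.45305656 -0.24042603  0.028     ]
tray (array([ 0.6456449 , -0.22837425,  0.01488526]), np.float64(0.00011728268156922171)) [ 0.64320109 -0.22493896  0.028     ] [ 0.65380264 -0.21774753  0.028     ]
watch [ 0.43879119 -0.08092767  0.01      ]
elbow [ 0.59311422 -0.05841844  0.02      ]
aero [0.67236776 0.40045374 0.197     ]
oil [0.35213977 0.24387314 0.113     ]
red [0.37627926 0.13590044 0.03      ]
ring [0.44924717 0.05920836 0.02      ]
teal [ 0.83691878 -0.31781104  0.08      ]
```

>>> servo_tool(delta_pos=[[4.1, -1.7, -0.5], [4.1, -1.7, -0.5], [4.1, -1.7, -0.5], [4.1, -1.7, -0.5], [4.1, -1.7, -0.5], [4.1, -1.7, -0.5], [4.1, -1.7, -0.5], [4.1, -1.7, -0.5], [4.1, -1.7, -0.5], [4.1, -1.7, -0.5]], dr=[[0, 0, 0], [0, 0, 0], [0, 0, 0], [0, 0, 0], [0, 0, 0], [0, 0, 0], [0, 0, 0], [0, 0, 0], [0, 0, 0], [0, 0, 0]], gripper=[8.7, 8.7, 8.7, 8.7, 8.7, 8.7, 8.7, 8.7, 8.7, 8.7])

```text
clock: 1.45
tool_pos: [0.5236, -0.353, 0.2726]
ee_rot: [[0.964, 0.265, -0.0], [0.265, -0.964, -0.0], [-0.0, 0.0, -1.0]]
ft_force: [0.5, -0.5, -0.4]
width: 0.087
grip_force: 0.0
```

```bash
cat >> h.py <<'E'
def go(P,ydir=None):
    s=state(); R=np.array(s["ee_rot"]); e=R.T@(np.array(P)-s["tool_pos"])*100
    o=[np.round(e,2)]
    if ydir is not None:
        z=np.array([0,0,-1.]); y=np.array(ydir,float); y[2]=0; y/=np.linalg.norm(y); T=np.c_[np.cross(y,z),y,z]
        o.append(np.round(cv2.Rodrigues(R.T@T)[0].ravel(),3))
    print("t",round(s["clock"],2),"tcp",np.round(s["tool_pos"],4),"w",round(s["width"],4),"q",np.round(s["q"],2),"F",np.round(s["ft_force"],1),"go",*o)
E
python3 - <<'E'
from h import *
c=camera("top")
a,b=onz(c,214.97,223.11,.1),onz(c,290.2,241.15,.1); d=(b-a)/np.linalg.norm(b-a)
e=onz(c,321.5,246.5,.1); print(a,b,d,e,(e-a)@d-(b-a)@d)
go([.545,.126,.2],d)
E
```

```text
[0.58272217 0.26770222 0.1       ] [0.54721351 0.13284913 0.1       ] [-0.2546342  -0.96703745  0.        ] [0.53639493 0.07697476 0.1       ] 0.056787391577352325
t 1.5 tcp [ 0.5297 -0.3461  0.2731] w 0.0871 q [ 0.81  0.28 -0.33  1.41  0.09  1.46 -0.82] F [3.6 4.  0.5] go [ 14.38 -44.96   7.5 ] [-0.004 -0.005  0.535]
```

>>> servo_tool(delta_pos=[[1.6, -5, 0], [1.6, -5, 0], [1.6, -5, 0], [1.6, -5, 0], [1.6, -5, 0], [1.6, -5, 0], [1.6, -5, 0], [1.6, -5, 0], [1.6, -5, 0], [0, 0, 0]], dr=[[0, 0, 0], [0, 0, 0], [0, 0, 0], [0, 0, 0], [0, 0, 0], [0, 0, 0], [0, 0, 0], [0, 0, 0], [0, 0, 0], [0, 0, 0]], gripper=[8.7, 8.7, 8.7, 8.7, 8.7, 8.7, 8.7, 8.7, 8.7, 8.7])

```text
clock: 2.75
tool_pos: [0.5408, 0.1241, 0.2727]
ee_rot: [[0.962, 0.275, -0.0], [0.275, -0.962, 0.003], [0.001, -0.002, -1.0]]
ft_force: [-0.1, -0.8, -0.2]
width: 0.087
grip_force: 0.0
```

>>> servo_tool(delta_pos=[[0, 0, 1], [0, 0, 1], [0, 0, 1], [0, 0, 1], [0, 0, 1], [0, 0, 0]], dr=[[0, 0, 0.134], [0, 0, 0.134], [0, 0, 0.134], [0, 0, 0.133], [0, 0, 0], [0, 0, 0]], gripper=[4, 4, 4, 4, 4, 4])

```text
clock: 3.5
tool_pos: [0.5415, 0.1173, 0.2216]
ee_rot: [[0.965, -0.262, -0.002], [-0.262, -0.965, -0.001], [-0.002, 0.001, -1.0]]
ft_force: [0.1, -0.5, -0.3]
width: 0.0417
grip_force: 0.0
```

Run:
```python
from h import *
o=[]
for n,(u,v) in(("scene",(350,215)),("top",(300,240))):
    c=camera(n); cv2.imwrite(f"pics/{n}1.png",c["img"]); o.append(cv2.resize(c["img"][v-60:v+60,u-50:u+50],(400,480),interpolation=cv2.INTER_CUBIC))
cv2.imwrite("pics/crop1.png",np.hstack(o))
go([.545,.126,.124],[-0.2546,-0.967,0])
```

```text
t 3.6 tcp [0.5422 0.1179 0.2227] w 0.0405 q [ 0.3   0.16 -0.62  1.67  0.1   1.34 -2.17] F [0.2 0.9 0.7] go [ 0.06 -0.86  9.87] [ 0.    -0.    -0.008]
```

View pics/crop1.png

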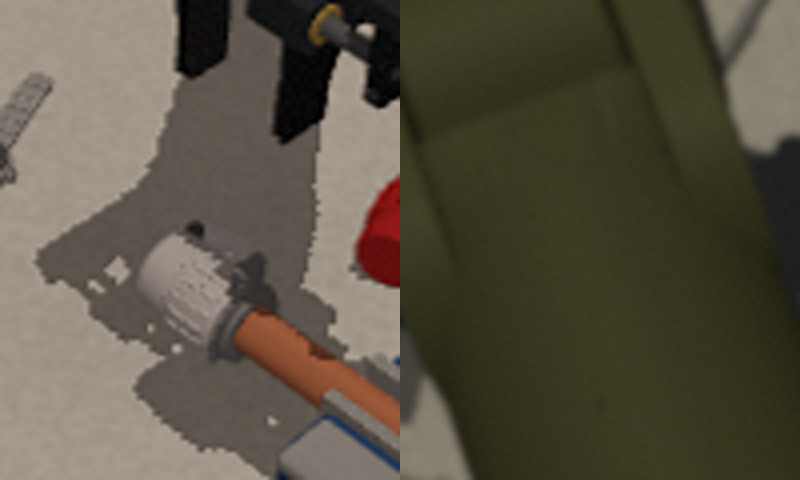

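Scene crop: both fingers are above the cap, and the clip tab at about scene (363,219) lies between them. The top view is hidden by the arm. Centring on the tab and going down.

>>> servo_tool(delta_pos=[[0, -0.86, 2], [0, 0, 2], [0, 0, 2], [0, 0, 1], [0, 0, 1], [0, 0, 0]], dr=[[0, 0, -0.008], [0, 0, 0], [0, 0, 0], [0, 0, 0], [0, 0, 0], [0, 0, 0]], gripper=[4, 4, 4, 4, 4, 4])

```text
clock: 4.35
tool_pos: [0.5439, 0.1265, 0.1418]
ee_rot: [[0.967, -0.255, -0.001], [-0.255, -0.967, -0.0], [-0.001, 0.0, -1.0]]
ft_force: [0.1, 0.2, -0.1]
width: 0.0398
grip_force: 0.0
```

Run:
```python
from h import *
c=camera("scene"); u,v=355,215
P=np.array(state()["tool_pos"]); d=np.array([-0.2546,-0.967,0])
print([np.round(proj(c,P+s*d*.02),1) for s in(-1,0,1)])
cv2.imwrite("pics/crop2.png",cv2.resize(c["img"][v-40:v+40,u-50:u+50],(800,640))[:600])
go([.545,.126,.127],d)
```

```text
[array([370.5, 223.7]), array([361.5, 217.4]), array([352.8, 211.2])]
t 4.4 tcp [0.5444 0.1266 0.1425] w 0.0401 q [ 0.27  0.24 -0.62  1.77  0.15  1.19 -2.22] F [ 0.  -0.3  0.3] go [0.08 0.04 1.55] [-0.     0.    -0.001]
```

View pics/crop2.png

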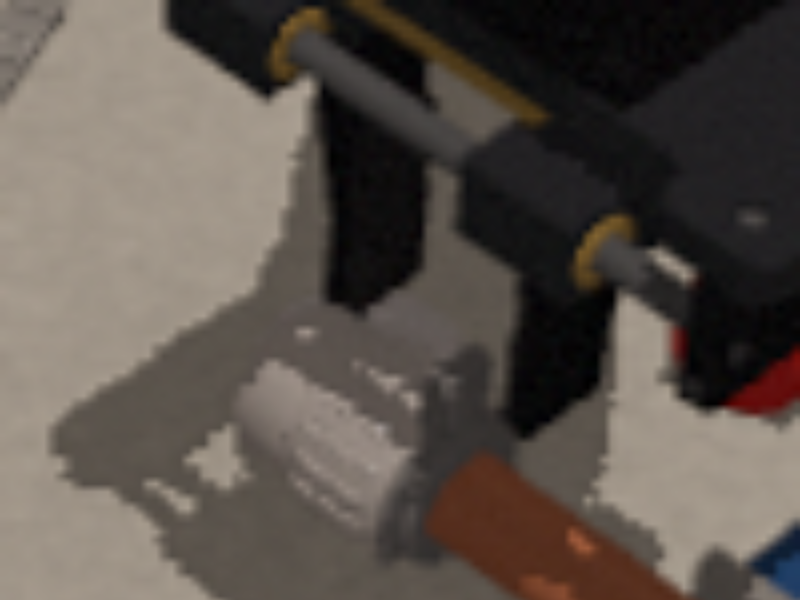

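The tab at crop (460,365), which is scene (362,220), sits midway between the fingertips at scene (352,211) and (374,229). Going down and closing on it.

>>> servo_tool(delta_pos=[[0.08, 0, 0.8], [0, 0, 0.7], [0, 0, 0], [0, 0, 0], [0, 0, 0], [0, 0, 0], [0, 0, 0], [0, 0, 0]], dr=[[0, 0, 0], [0, 0, 0], [0, 0, 0], [0, 0, 0], [0, 0, 0], [0, 0, 0], [0, 0, 0], [0, 0, 0]], gripper=[4, 4, 4, 0, 0, 0, 0, 0], grip_force=15)

```text
clock: 5.4
tool_pos: [0.5452, 0.1263, 0.1276]
ee_rot: [[0.967, -0.255, 0.0], [-0.255, -0.967, -0.0], [0.0, -0.0, -1.0]]
ft_force: [0.3, -0.1, 0.1]
width: 0.006
grip_force: 15.0
```

Width 6.0 mm matches the tab thickness. Lifting.

>>> servo_tool(delta_pos=[[0, 0, -0.5], [0, 0, -1], [0, 0, -1], [0, 0, -1.5], [0, 0, -2], [0, 0, -3], [0, 0, -3], [0, 0, 0]], dr=[[0, 0, 0], [0, 0, 0], [0, 0, 0], [0, 0, 0], [0, 0, 0], [0, 0, 0], [0, 0, 0], [0, 0, 0]], gripper=[0, 0, 0, 0, 0, 0, 0, 0])

```text
clock: 6.4
tool_pos: [0.5467, 0.1269, 0.2511]
ee_rot: [[0.967, -0.255, 0.006], [-0.255, -0.967, 0.001], [0.006, -0.002, -1.0]]
ft_force: [0.5, 0.6, -1.0]
width: 0.0057
grip_force: 15.0
```

Run:
```python
from h import *
go([.4525,-.2395,.24],[0.2660,-0.964,0])
```

```text
t 6.4 tcp [0.5467 0.1269 0.2511] w 0.0057 q [ 0.29  0.16 -0.63  1.62  0.1   1.39 -2.18] F [ 0.5  0.6 -1. ] go [ 0.24 37.84  1.03] [-0.001 -0.006 -0.527]
```

>>> servo_tool(delta_pos=[[0, 4.7, 0], [0, 4.7, 0], [0, 4.7, 0], [0, 4.7, 0], [0, 4.7, 0], [0, 4.7, 0], [0, 4.7, 0], [0.2, 4.9, 0], [0, 0, 4], [0, 0, 0]], dr=[[0, 0, 0], [0, 0, 0], [0, 0, 0], [0, 0, 0], [0, 0, 0], [0, 0, 0], [0, 0, 0], [0, 0, 0], [0, 0, 0], [0, 0, 0]], gripper=[0, 0, 0, 0, 0, 0, 0, 0, 0, 0])

```text
clock: 7.65
tool_pos: [0.448, -0.2388, 0.2044]
ee_rot: [[0.967, -0.256, -0.006], [-0.256, -0.967, 0.004], [-0.007, -0.002, -1.0]]
ft_force: [0.4, 1.3, -0.3]
width: 0.0057
grip_force: 15.0
```

Run:
```python
from h import *
c=camera("scene"); u,v=240,150
cv2.imwrite("pics/crop3.png",cv2.resize(c["img"][v-60:v+60,u-80:u+80],(640,480)))
go([.4525,-.2395,.046])
```

```text
t 7.7 tcp [ 0.4495 -0.2388  0.2064] w 0.0057 q [ 0.72  0.05 -0.29  1.81  0.01  1.29 -1.4 ] F [0.3 0.4 0. ] go [3.600e-01 1.000e-02 1.604e+01]
```

View pics/crop3.png

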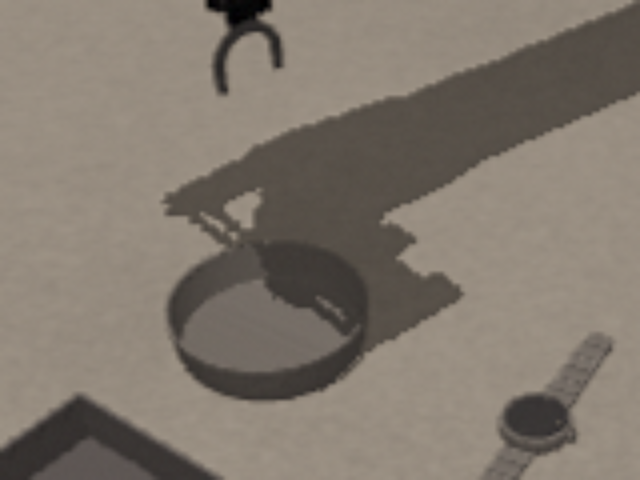

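The clip hangs from the fingers at scene (222,104), over the dish. Lowering and releasing.

>>> servo_tool(delta_pos=[[0.2, 0, 4], [0.1, 0, 4], [0, 0, 3], [0, 0, 2.5], [0, 0, 1.5], [0, 0, 0.8], [0, 0, 0], [0, 0, 0], [0, 0, 0], [0, 0, 0]], dr=[[0, 0, 0], [0, 0, 0], [0, 0, 0], [0, 0, 0], [0, 0, 0], [0, 0, 0], [0, 0, 0], [0, 0, 0], [0, 0, 0], [0, 0, 0]], gripper=[0, 0, 0, 0, 0, 0, 0, 2.5, 2.5, 2.5])

```text
clock: 8.95
tool_pos: [0.4537, -0.2407, 0.05]
ee_rot: [[0.967, -0.255, 0.001], [-0.255, -0.967, -0.001], [0.001, 0.0, -1.0]]
ft_force: [-0.4, 0.3, 0.3]
width: 0.0232
grip_force: 0.0
```

>>> servo_tool(delta_pos=[[0, 0, 0], [0, 0, -2], [0, 0, -3], [0, 0, -4], [0, 0, -4], [0, 0, -4], [0, 0, -3.5], [0, 0, 0]], dr=[[0, 0, 0], [0, 0, 0], [0, 0, 0], [0, 0, 0], [0, 0, 0], [0, 0, 0], [0, 0, 0], [0, 0, 0]], gripper=[2.5, 2.5, 2.5, 2.5, 2.5, 2.5, 2.5, 8.5])

```text
clock: 9.95
tool_pos: [0.455, -0.2412, 0.2578]
ee_rot: [[0.967, -0.255, 0.005], [-0.255, -0.967, -0.003], [0.006, 0.002, -1.0]]
ft_force: [0.4, -0.9, 0.4]
width: 0.0295
grip_force: 0.0
```

Run:
```python
from h import *
c=camera("scene"); u,v=227,168
t=camera("top")
cv2.imwrite("pics/crop4.png",np.hstack([cv2.resize(c["img"][v-40:v+40,u-40:u+40],(400,400)),cv2.resize(c["img"][205:255,325:375],(400,400),interpolation=cv2.INTER_CUBIC)]))
cv2.imwrite("pics/scene4.png",c["img"])
go([.540,.106,.21])
```

```text
t 10.05 tcp [ 0.4532 -0.2404  0.2543] w 0.0361 q [ 0.72  0.03 -0.29  1.73  0.01  1.39 -1.4 ] F [-0.5 -0.5 -0.6] go [ -0.45 -35.71   4.42]
```

View pics/crop4.png

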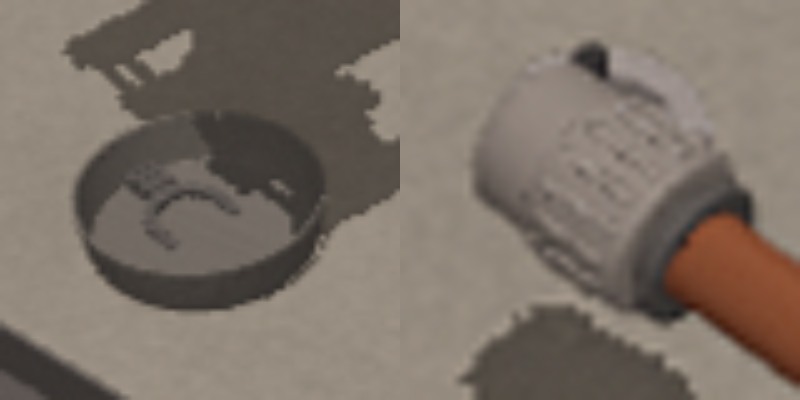

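The clip lies in the dish (its ring is at scene (225,170)). The stop end is still on the pipe with the gap free. Moving over the squeeze centre with the gripper open.

>>> servo_tool(delta_pos=[[0, -4.5, 0], [0, -4.5, 0], [0, -4.5, 0], [0, -4.5, 0], [0, -4.5, 0], [0, -4.5, 0], [0, -4.5, 0], [-0.45, -4.2, 2], [0, 0, 4], [0, 0, 0]], dr=[[0, 0, 0], [0, 0, 0], [0, 0, 0], [0, 0, 0], [0, 0, 0], [0, 0, 0], [0, 0, 0], [0, 0, 0], [0, 0, 0], [0, 0, 0]], gripper=[8.5, 8.5, 8.5, 8.5, 8.5, 8.5, 8.5, 8.5, 8.5, 8.5])

```text
clock: 11.3
tool_pos: [0.537, 0.1053, 0.1901]
ee_rot: [[0.967, -0.254, -0.009], [-0.254, -0.967, -0.001], [-0.009, 0.003, -1.0]]
ft_force: [-0.5, -0.3, -0.2]
width: 0.085
grip_force: 0.0
```

Run:
```python
from h import *
go([.540,.106,.122],[-0.2546,-0.967,0])
```

```text
t 11.3 tcp [0.537  0.1053 0.1901] w 0.085 q [ 0.32  0.18 -0.63  1.73  0.11  1.28 -2.15] F [-0.5 -0.3 -0.2] go [ 0.33 -0.17  6.81] [0.003 0.009 0.   ]
```

>>> servo_tool(delta_pos=[[0, 0, 2.5], [0, 0, 2.5], [0, 0, 1], [0, 0, 0], [0, 0, 0]], dr=[[0, 0, 0], [0, 0, 0], [0, 0, 0], [0, 0, 0], [0, 0, 0]], gripper=[8.5, 8.5, 8.5, 8.5, 8.5])

```text
clock: 11.92
tool_pos: [0.5411, 0.1058, 0.1358]
ee_rot: [[0.967, -0.256, 0.002], [-0.256, -0.967, 0.0], [0.002, -0.001, -1.0]]
ft_force: [-1.0, -0.7, 0.5]
width: 0.0854
grip_force: 0.0
```

Run:
```python
from h import *
c=camera("scene"); u,v=350,215
cv2.imwrite("pics/crop5.png",cv2.resize(c["img"][v-45:v+45,u-60:u+60],(800,600)))
go([.540,.106,.113],[-0.2546,-0.967,0])
P=np.array(state()["tool_pos"]); d=np.array([-0.2546,-0.967,0])
print([np.round(((proj(c,P+s*d*.0425)-[290,170])*6.667)) for s in(-1,1)])
```

```text
t 11.97 tcp [0.541  0.1059 0.1358] w 0.0854 q [ 0.31  0.22 -0.62  1.79  0.14  1.17 -2.18] F [0.  0.9 0.1] go [-0.11  0.02  2.28] [-0.001 -0.002 -0.001]
[array([533., 385.]), array([290., 211.])]
```

View pics/crop5.png

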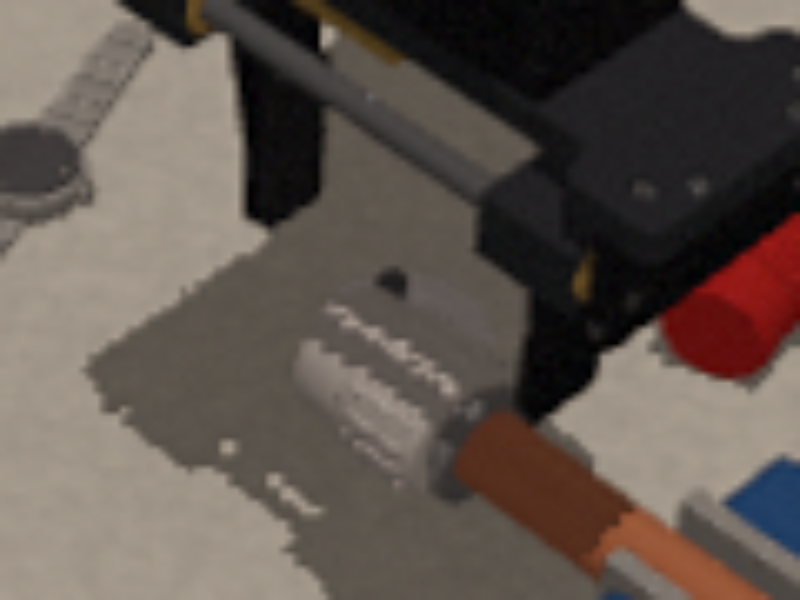

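The fingers straddle the cap: the tips at crop (285,210) and (555,405) lie beyond the closed end and the flange. Lowering carefully.

>>> servo_tool(delta_pos=[[-0.1, 0, 1], [0, 0, 0.8], [0, 0, 0.4], [0, 0, 0], [0, 0, 0]], dr=[[0, 0, 0], [0, 0, 0], [0, 0, 0], [0, 0, 0], [0, 0, 0]], gripper=[8.5, 8.5, 8.5, 8.5, 8.5])

```text
clock: 12.6
tool_pos: [0.5393, 0.1062, 0.1126]
ee_rot: [[0.967, -0.255, 0.0], [-0.255, -0.967, 0.0], [0.0, -0.0, -1.0]]
ft_force: [-0.2, -0.1, 0.5]
width: 0.0852
grip_force: 0.0
```

>>> servo_tool(delta_pos=[[0, 0, 0], [0, 0, 0], [0, 0, 0], [0, 0, 0], [0, 0, 0], [0, 0, 0], [0, 0, 0], [0, 0, 0]], dr=[[0, 0, 0], [0, 0, 0], [0, 0, 0], [0, 0, 0], [0, 0, 0], [0, 0, 0], [0, 0, 0], [0, 0, 0]], gripper=[4.5, 4.5, 4.5, 4.5, 4.5, 4.5, 4.5, 4.5], grip_force=20)

```text
clock: 13.6
tool_pos: [0.5392, 0.1059, 0.1126]
ee_rot: [[0.967, -0.255, -0.0], [-0.255, -0.967, -0.0], [-0.0, 0.0, -1.0]]
ft_force: [-0.4, -1.5, 1.7]
width: 0.0492
grip_force: 20.0
```

Width is about 50 mm, so the collet is pressed in. Drawing off slowly along the tool's +y.

>>> servo_tool(delta_pos=[[0, 0.2, 0], [0, 0.2, 0], [0, 0.3, 0], [0, 0.3, 0], [0, 0.3, 0], [0, 0.3, 0], [0, 0.3, 0], [0, 0, 0]], dr=[[0, 0, 0], [0, 0, 0], [0, 0, 0], [0, 0, 0], [0, 0, 0], [0, 0, 0], [0, 0, 0], [0, 0, 0]], gripper=[4.5, 4.5, 4.5, 4.5, 4.5, 4.5, 4.5, 4.5])

```text
clock: 14.6
tool_pos: [0.5343, 0.0871, 0.1126]
ee_rot: [[0.967, -0.256, -0.0], [-0.256, -0.967, -0.001], [-0.0, 0.001, -1.0]]
ft_force: [-0.4, -0.8, 1.0]
width: 0.0493
grip_force: 20.0
```

>>> servo_tool(delta_pos=[[0, 0.4, 0], [0, 0.5, 0], [0, 0.6, 0], [0, 0.8, 0], [0, 1, 0], [0, 1.5, 0], [0, 2, 0], [0, 2, -2], [0, 0, -4], [0, 0, 0]], dr=[[0, 0, 0], [0, 0, 0], [0, 0, 0], [0, 0, 0], [0, 0, 0], [0, 0, 0], [0, 0, 0], [0, 0, 0], [0, 0, 0], [0, 0, 0]], gripper=[4.5, 4.5, 4.5, 4.5, 4.5, 4.5, 4.5, 4.5, 4.5, 4.5])

```text
clock: 15.85
tool_pos: [0.5139, 0.0016, 0.1757]
ee_rot: [[0.966, -0.257, 0.006], [-0.257, -0.966, -0.001], [0.006, -0.001, -1.0]]
ft_force: [1.1, -0.7, -0.1]
width: 0.0493
grip_force: 20.0
```

Run:
```python
from h import *
c=camera("scene");t=camera("top")
def cen(img,box):  # inner tray floor/walls: dark grey mask, hull corners
    x0,y0,x1,y1=box; g=cv2.GaussianBlur(cv2.cvtColor(img,cv2.COLOR_BGR2GRAY),(3,3),0)[y0:y1,x0:x1]
    _,m=cv2.threshold(g,0,255,cv2.THRESH_BINARY_INV+cv2.THRESH_OTSU)
    k=max(cv2.findContours(m,cv2.RETR_EXTERNAL,cv2.CHAIN_APPROX_NONE)[0],key=cv2.contourArea)
    return cv2.boxPoints(cv2.minAreaRect(k))+[x0,y0]
q=cen(cv2.imread("pics/top0.png"),(435,140,520,245)); P=np.array([onz(t,*p,.032) for p in q]); print(np.round(q),np.round(P,3),P.mean(0),np.linalg.norm(np.diff(P,axis=0),axis=1))
# scene rim corners read off picture
S=[(180,190),(221,215),(165,266),(123,234)]
S=np.array([onz(c,*p,.032) for p in S]);print(np.round(S,3),S.mean(0))
go([.645,-.225,.20],[-0.05,-1,0])
u,v=330,200
cv2.imwrite("pics/crop6.png",cv2.resize(c["img"][v-60:v+60,u-80:u+80],(640,480)))
```

```text
[[442. 232.]
 [447. 150.]
 [511. 154.]
 [505. 236.]] [[ 0.567 -0.154  0.032]
 [ 0.727 -0.172  0.032]
 [ 0.716 -0.295  0.032]
 [ 0.556 -0.274  0.032]] [ 0.64131257 -0.22351831  0.032     ] [0.16141128 0.12326078 0.1613342 ]
[[ 0.571 -0.269  0.032]
 [ 0.583 -0.154  0.032]
 [ 0.738 -0.158  0.032]
 [ 0.721 -0.278  0.032]] [ 0.65308353 -0.21494183  0.032     ]
t 15.95 tcp [0.5117 0.0019 0.1725] w 0.0495 q [ 0.48  0.09 -0.56  1.84  0.05  1.23 -1.93] F [ 0.5  0.8 -0.8] go [18.69 18.53 -2.73] [ 0.001 -0.    -0.209]
```

View pics/crop6.png

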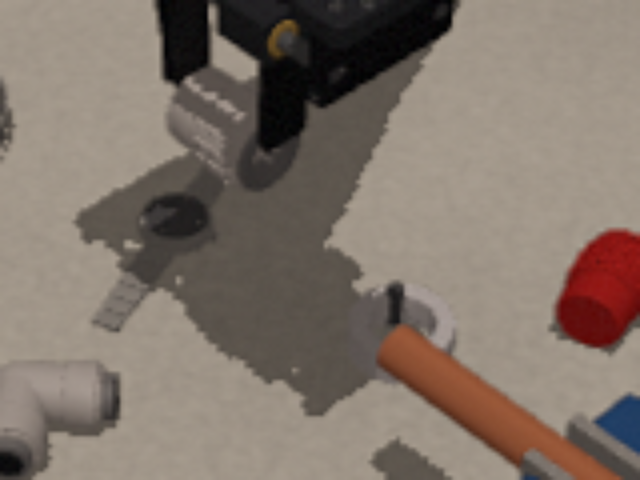

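The stop end is held level in the fingers at scene (305,172), and the pipe end is bare at scene (350,228). The tray centre averages (0.647, -0.220) over the two views, and its sizes fit. Carrying the stop end there.

>>> servo_tool(delta_pos=[[2, 2, -0.5], [3, 3, -0.5], [3, 3, 0], [3, 3, 0], [3, 3, 0], [2.8, 2.5, 0], [2, 1.5, 0], [0, 0, 0], [0, 0, 0]], dr=[[0, 0, 0], [0, 0, 0], [0, 0, 0], [0, 0, 0], [0, 0, 0], [0, 0, 0], [0, 0, 0], [0, 0, 0], [0, 0, 0]], gripper=[4.5, 4.5, 4.5, 4.5, 4.5, 4.5, 4.5, 4.5, 4.5])

```text
clock: 17.08
tool_pos: [0.6468, -0.2179, 0.1812]
ee_rot: [[0.967, -0.254, -0.002], [-0.254, -0.967, 0.002], [-0.003, -0.001, -1.0]]
ft_force: [-0.1, 0.3, -0.3]
width: 0.0494
grip_force: 20.0
```

Run:
```python
from h import *
go([.647,-.220,.041])
```

```text
t 17.07 tcp [ 0.6468 -0.2179  0.1812] w 0.0494 q [ 0.59  0.44 -0.42  1.4   0.18  1.34 -1.66] F [-0.1  0.3 -0.3] go [ 0.11  0.21 14.02]
```

>>> servo_tool(delta_pos=[[0.1, 0.2, 3], [0, 0, 3], [0, 0, 3], [0, 0, 2.5], [0, 0, 1.5], [0, 0, 0.8], [0, 0, 0.2], [0, 0, 0], [0, 0, 0]], dr=[[0, 0, 0], [0, 0, 0], [0, 0, 0], [0, 0, 0], [0, 0, 0], [0, 0, 0], [0, 0, 0], [0, 0, 0], [0, 0, 0]], gripper=[4.5, 4.5, 4.5, 4.5, 4.5, 4.5, 4.5, 4.5, 4.5])

```text
clock: 18.2
tool_pos: [0.6488, -0.2218, 0.0435]
ee_rot: [[0.967, -0.255, 0.001], [-0.255, -0.967, -0.001], [0.002, 0.0, -1.0]]
ft_force: [0.2, 0.9, -0.6]
width: 0.0495
grip_force: 20.0
```

>>> servo_tool(delta_pos=[[0, 0, 0], [0, 0, 0], [0, 0, 0], [0, 0, 0], [0, 0, -2], [0, 0, -4], [0, 0, -4], [0, 0, -4], [0, 0, 0], [0, 0, 0]], dr=[[0, 0, 0], [0, 0, 0], [0, 0, 0], [0, 0, 0], [0, 0, 0], [0, 0, 0], [0, 0, 0], [0, 0, 0], [0, 0, 0], [0, 0, 0]], gripper=[6.5, 6.5, 6.5, 6.5, 6.5, 6.5, 6.5, 6.5, 6.5, 6.5])

```text
clock: 19.45
tool_pos: [0.6481, -0.2215, 0.1832]
ee_rot: [[0.967, -0.255, 0.0], [-0.255, -0.967, -0.0], [0.001, 0.0, -1.0]]
ft_force: [0.4, 0.6, -0.2]
width: 0.0646
grip_force: 0.0
```

Run:
```python
from h import *
c=camera("scene"); cv2.imwrite("pics/end.png",cv2.resize(c["img"][130:290,90:330],(720,480))); go([.65,-.22,.2])
```

```text
t 19.5 tcp [ 0.6476 -0.2215  0.182 ] w 0.0649 q [ 0.59  0.45 -0.42  1.4   0.18  1.34 -1.66] F [-0.3 -0.2 -1. ] go [ 0.19 -0.2  -1.8 ]
```

View pics/end.png

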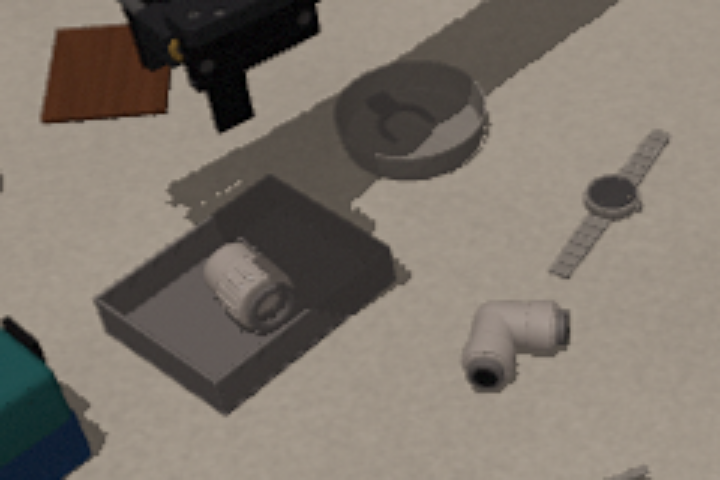

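The stop end lies in the tray (mouth at about scene (180,232)) and the clip in the dish (scene (225,170)). The neighbours look unmoved. Letting it settle, then a check that it is at rest before handing in.

>>> servo_tool(delta_pos=[[0, 0, 0], [0, 0, 0], [0, 0, 0], [0, 0, 0], [0, 0, 0], [0, 0, 0], [0, 0, 0], [0, 0, 0]], dr=[[0, 0, 0], [0, 0, 0], [0, 0, 0], [0, 0, 0], [0, 0, 0], [0, 0, 0], [0, 0, 0], [0, 0, 0]], gripper=[6.5, 6.5, 6.5, 6.5, 6.5, 6.5, 6.5, 6.5])

```text
clock: 20.5
tool_pos: [0.6482, -0.2216, 0.1825]
ee_rot: [[0.967, -0.255, -0.0], [-0.255, -0.967, -0.0], [-0.0, 0.0, -1.0]]
ft_force: [-0.2, 0.0, -0.3]
width: 0.065
grip_force: 0.0
```

Run:
```python
from h import *
a=camera("scene"); [camera("top") for _ in range(6)]; b=camera("scene")
d=cv2.absdiff(a["img"],b["img"]).max(2)
print("moving px tray",(d[180:270,120:225]>25).sum(),"mouth",onz(b,180,232,.024))
print(finish_job())
```

```text
moving px tray 0 mouth [ 0.65529136 -0.19737318  0.024     ]
the job is handed in; nothing more can be done
None
```

The job was handed in at about 21 s with no verdict returned: the clip is in the round dish, the stop end is at rest in the parts tray, and I saw no bystander move.

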